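# Unlock and open the pressure cooker

### The job

Open the pressure cooker so that the vegetables can go in: reach into the collar on its lid, press the locking dial down against its spring and turn it anticlockwise from shut to open, until it springs back up in its open notch. Then lift the lid off by the dial and lay it gently and level on the middle of the round wooden board. Never force the dial or wrench the lid, and leave everything else where it stands.

Things in the scene. Friction and masses are not known exactly. Their poses are not given: they have to be found in the camera images.
- cooker: Steel pot of the pressure cooker, 191 mm across, standing firmly on the hob; it cannot slide. Origin: centre of its underside, z up. Its rim, 208 mm across, is 120 mm above the origin. A black ear handle sticks out 158 mm at +x and at -x. Right of it a microwave stands on a wall shelf (beyond x 0.48, right of y -0.30, from 0.45 up): keep the arm clear of it.
- lid: Loose round steel lid, 208 mm across, 0.45 to 0.7 kg with its dial, lying on the pot. Origin: on its axis, in the plane where it lies on the rim; z up, axes along the pot's. Forks at +x and -x straddle the ear handles, so it cannot turn; it comes off straight up. Forks and jaws reach 12 mm below the origin; laid down, it stands on them.
- jaw_l (a joint): How far the steel jaw at the lid's +y side is out, in m: 0 hooked under the pot's rim (shut), 0.014 clear of it (open). The dial drives both jaws, evenly with its angle; they hold the lid down until about half way. Open, a jaw's outer face is 127 mm from the lid's axis.
- jaw_r (a joint): The same for the jaw at the lid's -y side.
- collar: Black plastic collar in the middle of the lid, fixed to it (same origin and axes), 125 mm across. It is a round well about the dial, 72 mm across inside; its lip is 47 mm above the lid's origin. The insert in its bottom, with the dial's floor and notches, was shimmed at assembly and sits up to 2.5 mm higher or lower from cooker to cooker: only felt, not seen. It narrows the well to 62 mm at the level of the dial's disc.
- dial: The locking dial in the well: a disc 60 mm across that carries an upright grip bar 14 mm wide, 50 mm long, 20 mm high. Origin on the lid's axis, level with the lid's origin while the dial is up; x along the bar, z up (it turns and sinks with the dial). The disc's upper face is 23 mm above this origin, the bar's top 43 mm: the bar ends 4 mm below the lip.
- dial_grip (a point): Point on the dial's axis inside the grip bar, 34 mm above the dial's origin: 9 mm below the bar's top, 11 mm above the disc. On either side of the bar there are 29 mm to the well wall for a finger. Fingertips beside the bar can stand on the disc and push it down; the bar also carries the lid.
- dial_turn (a joint): Angle of the dial in rad: 0 shut, where its pointer line is at the bar-shaped mark on the collar, 1.2 open, at the ring-shaped mark; it grows anticlockwise seen from above and has end stops at -0.03 and 1.23. Two side keys lock it in notches at 0 and at 1.2 (about 0.04 of play) unless it is pressed.
- dial_press (a joint): How far the dial is pressed down, in m: 0 up. The spring takes 4.5 N plus 0.9 N per mm. The keys come free of the notches 1.5 to 6.5 mm down, and 0.3 mm further the dial meets a hard floor (spring then 6 to 11 N): a push of 12 to 13 N holds it there; over 15 N on floor or notches is too much. Let go at 1.2 it springs up; let go between the notches it stays down.
- round_board: Round wooden board, 300 mm across, 32 mm thick, lying fast on the left half of the hob. Origin: centre of its underside.
- pepper_mill: Bystander: dark wooden pepper mill, 58 mm across, 170 mm tall, loose; leave it alone. Origin: centre of its underside.
- onion: Bystander: brown onion, 78 mm, loose; leave it alone. Origin: centre of its underside.
- lemon: Bystander: lemon, 78x55 mm, loose; leave it alone. Origin: centre of its underside.
- garlic: Bystander: garlic bulb, 56 mm, loose; leave it alone. Origin: centre of its underside.
- parsnip: Bystander: parsnip, 316 mm long, loose; leave it alone. Origin: centre of its underside.
- spice_jar: Bystander: spice jar, 44 mm across, 105 mm tall, loose; leave it alone. Origin: centre of its underside.
- glass_jar: Bystander: empty glass jar, 63 mm across, 97 mm tall, loose; leave it alone. Origin: centre of its underside.

How it is judged:
By the outcome, as a careful person would: the job done as asked, in the order asked, and still so for the second after the job is handed in, with the robot touching nothing.
It also fails if it takes over 64 s, if anything falls off the work surface, if the arm or the gripper's body presses on something with over 40 N, if the wrist force passes 120 N, or if a joint passes its speed limit or range.

### The arm

A 6-joint arm with a two-finger parallel gripper is mounted at the origin on a cart in front of the work surface, level with it; the furniture and walls round the work are solid. World frame = base frame: x ahead of the robot, y to its left, z up, the work surface at z = 0. Lengths are in m, angles in rad, forces in N, time in s.
With the tool pointing down it reaches from about 0.275 to 0.725 m from the base axis. Payload 5.6 kg.
Tool frame: the origin (TCP) lies midway between the tips of the shut fingers; the grasp point (between the pads) lies 19 mm behind it; z points along the fingers, y is the direction in which the jaws open and shut (so a half turn about z gives the same grasp; the last joint's range is limited). The gripper opens to 85 mm and grips with 20 to 120 N. Pads are 22 mm wide; open, the fingers measure 114 mm over their backs; the gripper's body (76 mm by 85 mm) begins 54 mm behind the grasp point. The pads swing forward as they close: fully open they stand 13 mm farther back than shut.
Start: joints at [-0.864, 0.255, 0.108, 0, -1.424, -0.285], TCP at [0.225, -0.502, 0.231] pointing down, gripper open.
Joint ranges: [-2.95, 2.95], [-1.21, 1.97], [-1.09, 1.5], [-2.87, 1.71], [-2.94, -0.07], [-3.05, 3.05]. Speed limits (rad/s): [2.57, 2.57, 3.14, 3.14, 3.14, 3.14].

### API

Orientations are given as a unit quaternion [x, y, z, w].
In Python, from bench import robot gives the robot as it stands.
- The arm moves only by the tool servo_tool, never from a script. Its argument "increments" is a list of rows, each an object of numbers: "x", "y", "z": the shift along the tool's x, y, z in m; "turn": the turn about the tool's z in units of 6 degrees (1.0 is 6 degrees); "fingers": the opening, from -1 (shut) to 1 (fully open). In form: [{"x": .., "y": .., "z": .., "turn": .., "fingers": ..}, ...]. A call has 1 to 10 rows; each row is the pose to reach, as a shift and turn from the pose measured when the call began, along the tool's axes at that moment; what a row does not reach only later rows make up. A row lasts 1/8 s, in which the tool goes at most 62.5 mm and 10.7 degrees, less where a joint would pass 70% of its speed; a pose out of reach is approached as far as the arm can. A call with a gripper value outside its range is refused whole. The fingers move at their own pace and stop on an object; "grip_force" is the grip in N (left out, the last holds). Time passes only in rows, so rows that repeat a pose let the fingers close. It gives the time, the measured TCP pose, the force and the opening at its end, in the units of the state.
- robot.observe(): the state, without advancing time (a new reading comes with each control period).
- robot.capture(name): name is "side" or "top" or "wrist"; returns a dict with "image" (384x512x3 uint8, red, green, blue), "z_map" (384x512 float32, m along the optical axis (not along the pixel's ray), 0 where there is no reading), "fx", "fy", "cx", "cy" (pixels), "cam_to_world" (4x4, takes a point from camera to world coordinates). Camera axes: x right, y up, looking along -z (the intrinsics and any distortion apply to the point x, -y, -z); pixel columns grow to the right and rows downward; lengths in m; the calibration is good to about 2 mm. The wrist camera is an equidistant fisheye: a pixel r from the principal point sees the ray r / f radians off the axis. A picture is of the moment at which its call begins.
- robot.close_job(): hands the job in, once; it reports no verdict.
The state is a dict: "time": time; "qpos": joint angles; "joint_velocities": joint speeds; "joint_torque": joint torques, N m; "position": TCP position; "orientation": TCP orientation; "force": force on the tool from outside, world axes, zero at the start; "ft_torque": the same for the moment, N m; "width": opening from 0.0 (shut) to 1.0 (fully open).
Only numpy, scipy, OpenCV 4.12 (cv2) and the standard library are available. Lean on these libraries where they do the work, as an engineer would, in place of code of your own. Each camera call takes 0.05 s, during which the arm holds its last target. There are 200 camera calls.

## Working session

There is one attempt and no reset: what is moved stays moved. The work goes in short steps, Python scripts to look and compute and a tool call to move; the robot and the scene stay as the last step left them, time stands still between calls to the robot, and variables do not carry over. Pictures are saved under pics/ and viewed, about 8 in all and at most 12, crops included, and the job is handed in when it is done.

Besides the shell and the picture viewer there is one more tool, called after ">>>" as name(argument=value, ...), one argument or row to a line, values as JSON. servo_tool: Moves the arm, as the interface text tells. Its arguments: {"type":"object","properties":{"increments":{"type":"array"},"grip_force":{"type":"number"}},"required":["increments"]}

```bash
mkdir -p pics; ls
cat > h.py <<'E'
import numpy as np, cv2
from bench import robot
def cap(n,f=None):
    c=robot.capture(n)
    if f: cv2.imwrite('pics/'+f,cv2.cvtColor(c['image'],cv2.COLOR_RGB2BGR))
    return c
def pts(c,fish=False):
    z=c['z_map'];v,u=np.mgrid[0:z.shape[0],0:z.shape[1]].astype(float)
    a=(u-c['cx'])/c['fx'];b=(v-c['cy'])/c['fy']
    if fish:
        r=np.hypot(a,b);k=np.where(r>1e-9,np.tan(np.minimum(r,1.5))/np.maximum(r,1e-9),1);a,b=a*k,b*k
    P=np.stack([a*z,-b*z,-z,np.ones_like(z)],-1)@np.array(c['cam_to_world']).T
    P=P[...,:3].copy();P[z<=0]=np.nan
    return P
E
python3 - <<'E'
from h import *
c=cap('top','top1.png');s=cap('side','side1.png')
np.savez('top1.npz',P=pts(c),im=c['image'])
print(robot.observe()); print(c['fx'],c['cx'],c['cy'],np.round(c['cam_to_world'],3)); print(np.round(s['cam_to_world'],3))
E
```

```text
pics
{'time': 0.1, 'qpos': array([-8.64387595e-01,  2.55685288e-01,  1.07112273e-01, -3.92245314e-04,
       -1.42389471e+00, -2.84612860e-01]), 'joint_velocities': array([ 0.00076032, -0.00183764,  0.00420079,  0.00222627, -0.0005705 ,
       -0.00039387]), 'joint_torque': array([-1.02128535e-03, -3.87605667e+01,  2.38473129e+01,  5.37773475e+00,
       -3.79282515e-03, -6.93623974e-06]), 'position': array([ 0.22503249, -0.50136832,  0.23048356]), 'orientation': array([-2.09309718e-01,  9.77849020e-01,  8.27421160e-04, -2.26703411e-04]), 'force': array([-0.20149866, -0.22917231,  0.31733398]), 'ft_torque': array([-0.05102868,  0.00575237, -0.02592115]), 'width': 0.9989852201572872}
421.5992833285528 256.6346077171275 187.75303683114916 [[-0.284  0.923 -0.26   0.147]
 [-0.959 -0.275  0.071  0.012]
 [-0.006  0.27   0.963  1.446]
 [ 0.     0.     0.     1.   ]]
[[ 8.620e-01  3.380e-01 -3.780e-01 -6.900e-02]
 [-5.070e-01  5.770e-01 -6.410e-01 -1.079e+00]
 [ 1.000e-03  7.440e-01  6.680e-01  1.159e+00]
 [ 0.000e+00  0.000e+00  0.000e+00  1.000e+00]]
```

View pics/top1.png

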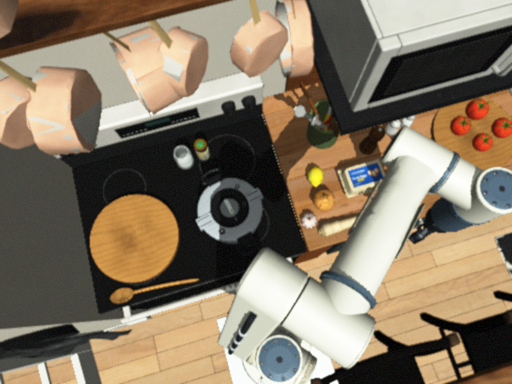

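View pics/side1.png

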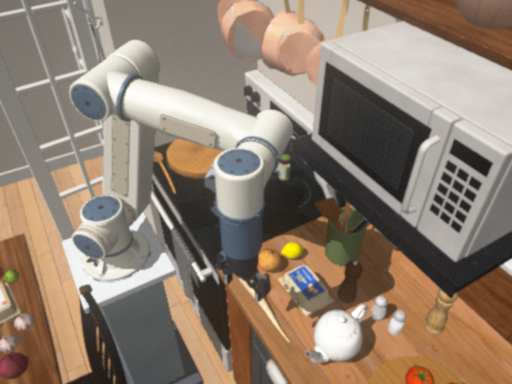

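The top view shows the cooker lid at about (230,208), with the dial in its well, and the board at (134,238). The jars stand behind the cooker at (185,155) and (202,150). In the side view the arm hides the cooker.

Run:
```python
from h import *
d=np.load('top1.npz');P=d['P'];im=d['im']
# board: cluster near pixel, height ~.032
def circ(m):
    p=P[m][:,:2]; c,r=cv2.minEnclosingCircle(p.astype(np.float32)); return c,r,p.mean(0),len(p),np.nanmedian(P[m][:,2])
v,u=np.mgrid[0:384,0:512]
m=(np.hypot(u-134,v-238)<60)&(abs(P[...,2]-.032)<.008); n,l=cv2.connectedComponents(m.astype(np.uint8)); print('board',circ(l==l[238,134]))
for z0,w in((.167,.006),(.163,.004),(.143,.006),(.13,.01)):
    m=(np.hypot(u-230,v-208)<45)&(abs(P[...,2]-z0)<w); print(z0,circ(m) if m.sum()>3 else m.sum())
for q in((208,230),(208,215),(195,230),(222,230),(183,230),(208,250),(208,240)): print(q,np.round(P[q],3))
cv2.imwrite('pics/crop1.png',cv2.resize(cv2.cvtColor(im[165:255,180:285],cv2.COLOR_RGB2BGR),None,fx=6,fy=6,interpolation=cv2.INTER_CUBIC))
```

```text
board ((0.4841882586479187, 0.3552025854587555), 0.15100151300430298, array([0.48018716, 0.35596233]), 5867, np.float64(0.029647339046672494))
0.167 ((0.4620300233364105, 0.017612464725971222), 0.06054776534438133, array([0.46107407, 0.01884192]), 711, np.float64(0.16542976242125018))
0.163 ((0.4623139202594757, 0.018279604613780975), 0.06065843999385834, array([0.46009728, 0.01809129]), 569, np.float64(0.16415807240946823))
0.143 ((0.4561925232410431, 0.017294835299253464), 0.11136313527822495, array([0.4585426 , 0.01832247]), 382, np.float64(0.1413244106471786))
0.13 ((0.46319320797920227, 0.017252853140234947), 0.12513622641563416, array([0.45714506, 0.01842711]), 2404, np.float64(0.12848822080037248))
(208, 230) [0.454 0.016 0.165]
(208, 215) [0.467 0.06  0.167]
(195, 230) [0.496 0.004 0.158]
(222, 230) [0.411 0.027 0.165]
(183, 230) [ 0.543 -0.007  0.129]
(208, 250) [ 0.444 -0.046  0.13 ]
(208, 240) [ 0.445 -0.014  0.163]
```

View pics/crop1.png

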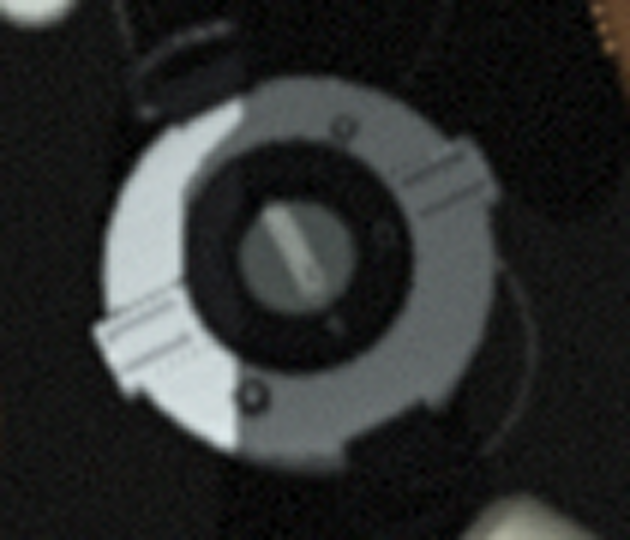

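```bash
cat >> h.py <<'E'
from scipy.spatial.transform import Rotation as R
def plan(target, yang=None):
    """shift in tool axes & turn units so TCP gets to target, tool y at world angle yang (mod 180)"""
    o=robot.observe(); M=R.from_quat(o['orientation']).as_matrix()
    s=M.T@(np.array(target)-o['position']); t=None
    cur=np.degrees(np.arctan2(M[1,1],M[0,1]))
    if yang is not None:
        d=(yang-cur+90)%180-90; t=-d/6
    print('shift',np.round(s,4),'turn',t,'curY',round(cur,2)); return s,t
def st():
    o=robot.observe(); print('t',round(o['time'],2),'pos',np.round(o['position'],4),'F',np.round(o['force'],1),'T',np.round(o['ft_torque'],2),'w',round(o['width'],3),'q',np.round(o['qpos'],2),'z',np.round(R.from_quat(o['orientation']).as_matrix()[:,2],4))
E
python3 - <<'E'
from h import *
P=np.load('top1.npz')['P']
d=[]
a=P[213,232,:2]-P[200,225,:2];print('bar dir',np.degrees(np.arctan2(a[1],a[0])))
# handles
a=P[165+440//6,180+400//6]-P[165+70//6,180+190//6];print(a,np.degrees(np.arctan2(a[1],a[0])))
c=robot.capture('wrist');M=np.array(c['cam_to_world']);print(np.round(M,3),c['fx'],c['cx'],c['cy']);st()
plan([.46,.018,.33]); plan([.38,.018,.33],90)
E
```

```text
bar dir -167.75647195751043
[-0.27266086 -0.05675443  0.1345357 ] -168.2417643349952
[[-0.41  -0.87  -0.273  0.155]
 [ 0.912 -0.391 -0.123 -0.533]
 [ 0.    -0.299  0.954  0.373]
 [ 0.     0.     0.     1.   ]] 297.3186396354542 254.18792631475665 187.03715590534355
t 0.15 pos [ 0.2251 -0.5014  0.2306] F [-0.1 -0.4 -0.4] T [ 0.06  0.03 -0.06] w 1.0 q [-0.86  0.26  0.11 -0.   -1.42 -0.28] z [-7.0e-04  1.3e-03 -1.0e+00]
shift [-0.427   0.3779 -0.0989] turn None curY 114.16
shift [-0.354   0.4106 -0.0988] turn 4.027375517856235 curY 114.16
```

>>> servo_tool(
  increments=[
    {"x": -0.02, "y": 0.02, "z": -0.03, "turn": 0},
    {"x": -0.06, "y": 0.055, "z": -0.07, "turn": 0.2},
    {"x": -0.105, "y": 0.095, "z": -0.089, "turn": 0.4},
    {"x": -0.15, "y": 0.135, "z": -0.089, "turn": 0.8},
    {"x": -0.195, "y": 0.175, "z": -0.089, "turn": 1.2},
    {"x": -0.24, "y": 0.215, "z": -0.089, "turn": 1.6},
    {"x": -0.285, "y": 0.255, "z": -0.089, "turn": 2},
    {"x": -0.33, "y": 0.295, "z": -0.089, "turn": 2},
    {"x": -0.375, "y": 0.335, "z": -0.089, "turn": 2},
    {"x": -0.4, "y": 0.355, "z": -0.089, "turn": 2},
  ],
)

```text
invalid input at $.increments[0]: expected keys x, y, z, turn, fingers
```

Run:
```python
from h import *
c=cap('wrist','w1.png');st();P=pts(c,True);np.savez('w1.npz',P=P,im=c['image'])
print(np.round(c['cam_to_world'],3))
m=(abs(P[...,2]-.166)<.006)&(np.hypot(P[...,0]-.462,P[...,1]-.018)<.08)
p=P[m][:,:2];print(cv2.minEnclosingCircle(p.astype(np.float32)),len(p),np.nanmedian(P[m][:,2]))
v,u=np.nonzero(m);print(u.min(),u.max(),v.min(),v.max())
```

```text
t 0.2 pos [ 0.2251 -0.5015  0.2308] F [-0.4  0.   0.2] T [-0.03 -0.   -0.04] w 1.002 q [-0.86  0.26  0.11 -0.   -1.42 -0.28] z [-5.e-04  1.e-03 -1.e+00]
[[-0.41  -0.87  -0.273  0.155]
 [ 0.912 -0.391 -0.123 -0.533]
 [ 0.    -0.299  0.954  0.373]
 [ 0.     0.     0.     1.   ]]
((0.0, 0.0), 0.0) 0 nan
  return np.nanmean(a, axis, out=out, keepdims=keepdims)
Traceback (most recent call last):
ValueError: zero-size array to reduction operation minimum which has no identity
```

View pics/w1.png

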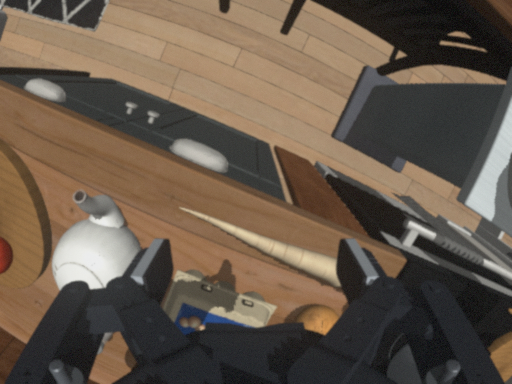

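The move was refused because every row needs all five keys, so this wrist picture still shows the start pose: teapot and parsnip, with the fingers at the bottom edge. I'll resend with complete rows.

>>> servo_tool(
  increments=[
    {"x": -0.02, "y": 0.02, "z": -0.03, "turn": 0, "fingers": 1},
    {"x": -0.06, "y": 0.055, "z": -0.07, "turn": 0.2, "fingers": 1},
    {"x": -0.105, "y": 0.095, "z": -0.089, "turn": 0.4, "fingers": 1},
    {"x": -0.15, "y": 0.135, "z": -0.089, "turn": 0.8, "fingers": 1},
    {"x": -0.195, "y": 0.175, "z": -0.089, "turn": 1.2, "fingers": 1},
    {"x": -0.24, "y": 0.215, "z": -0.089, "turn": 1.6, "fingers": 1},
    {"x": -0.285, "y": 0.255, "z": -0.089, "turn": 2, "fingers": 1},
    {"x": -0.33, "y": 0.295, "z": -0.089, "turn": 2, "fingers": 1},
    {"x": -0.375, "y": 0.335, "z": -0.089, "turn": 2, "fingers": 1},
    {"x": -0.4, "y": 0.355, "z": -0.089, "turn": 2, "fingers": 1},
  ],
)

```text
time: 1.45
position: [0.4452, -0.0114, 0.3198]
orientation: [-0.107, 0.994, 0.001, -0.0]
force: [-0.1, -1.6, 0.8]
width: 1.002
```

Run:
```python
from h import *
c=cap('wrist','w2.png');st();P=pts(c,True);np.savez('w2.npz',P=P,im=c['image'])
print(np.round(c['cam_to_world'],3))
m=(abs(P[...,2]-.166)<.006)&(np.hypot(P[...,0]-.462,P[...,1]-.018)<.08)
p=P[m][:,:2];print(cv2.minEnclosingCircle(p.astype(np.float32)),len(p))
plan([.46,.018,.32],102)
```

```text
t 1.5 pos [ 0.4464 -0.0096  0.3191] F [2.6 2.9 0.8] T [ 0.43 -0.29  0.08] w 1.0 q [ 0.33  0.04  0.07 -0.   -1.6  -1.68] z [-0.0018  0.002  -1.    ]
[[-0.214 -0.932 -0.292  0.37 ]
 [ 0.977 -0.204 -0.064 -0.028]
 [ 0.    -0.299  0.954  0.462]
 [ 0.     0.     0.     1.   ]]
((0.4638310968875885, 0.018180524930357933), 0.06000935286283493) 6401
shift [-0.0192  0.0241 -0.0009] turn 0.057807177083205374 curY 102.35
```

View pics/w2.png

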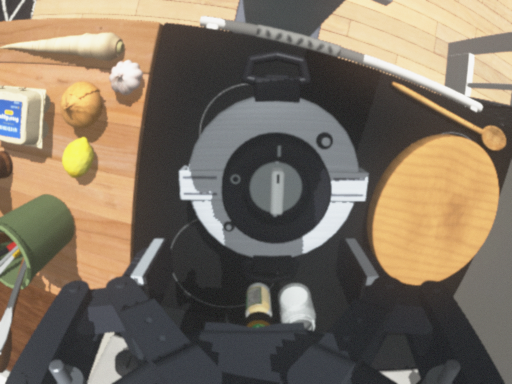

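The wrist view is clear. Dial at (276,188) with its bar upright and the pointer at the bar mark (279,152); the ring mark is at (236,179) and the board at (435,208). Next I'll fit the well centre and bar angle.

Run:
```python
from h import *
d=np.load('w2.npz');P=d['P'];im=d['im']
c0=np.array([.463,.018])
r=np.hypot(P[...,0]-c0[0],P[...,1]-c0[1])
lip=(r<.07)&(r>.03)&(P[...,2]>.163)
print('lip z',np.percentile(P[lip][:,2],[10,50,90]))
from scipy.optimize import least_squares
# outer circle fit of lip using contour
mk=lip.astype(np.uint8); mk=cv2.morphologyEx(mk,cv2.MORPH_OPEN,np.ones((3,3)))
cs,h=cv2.findContours(mk,cv2.RETR_CCOMP,cv2.CHAIN_APPROX_NONE)
for k in cs:
    if len(k)>40:
        q=P[k[:,0,1],k[:,0,0],:2]; f=least_squares(lambda a:np.hypot(q[:,0]-a[0],q[:,1]-a[1])-a[2],[.463,.018,.05],loss='soft_l1',f_scale=.001);print('circle',np.round(f.x,4),len(k))
bar=(r<.03)&(P[...,2]>.152); p=P[bar]
print('bar',len(p),p.mean(0),np.percentile(p[:,2],[10,50,90])); (cc,sz,an)=cv2.minAreaRect(p[:,:2].astype(np.float32)*1000);print(cc,sz,an)
e,V=np.linalg.eigh(np.cov(p[:,:2].T));print(np.degrees(np.arctan2(V[1,1],V[0,1])),np.sqrt(e))
disc=(r<.028)&(P[...,2]<.152);print('disc z',np.percentile(P[disc][:,2],[10,50,90]))
lid=(r>.068)&(r<.098)&(P[...,2]>.11);print('lid z',np.percentile(P[lid][:,2],[10,50,90]))
# board
m=(abs(P[...,2]-.032)<.008)&(np.hypot(P[...,0]-.483,P[...,1]-.356)<.17);n,l,s,_=cv2.connectedComponentsWithStats(m.astype(np.uint8));k=1+np.argmax(s[1:,4]);q=P[l==k];print('board',cv2.minEnclosingCircle(q[:,:2].astype(np.float32)),np.median(q[:,2]))
# ear handles angle: sample pixels (275,90)
print(P[85,275],P[183,190],P[187,360])
a=P[187,357]-P[183,190];print(np.degrees(np.arctan2(a[1],a[0])))
```

```text
lip z [0.16625788 0.40154312 0.41920458]
circle [1.0844 0.1432 0.6688] 1185
circle [0.4635 0.0176 0.0575] 329
circle [0.4638 0.0178 0.0361] 194
bar 1259 [0.45036005 0.0245609  0.26991345] [0.16085291 0.33645935 0.39745843]
(459.70416259765625, 26.78707504272461) (50.91814422607422, 32.909366607666016) 11.371757507324219
161.3601645105732 [0.00678553 0.01491599]
disc z [0.14154844 0.1424661  0.14343355]
lid z [0.12785635 0.34456335 0.4127433 ]
board ((0.48400944471359253, 0.3539857268333435), 0.1506747156381607) 0.02937988195803995
[ 0.35200679 -0.00799148  0.12666079] [ 0.48133225 -0.07991978  0.13491662] [0.44275512 0.11833995 0.13562656]
100.81656835613703
```

Run:
```python
from h import *
d=np.load('w2.npz');P=d['P']
r=np.hypot(P[...,0]-.4636,P[...,1]-.0177)
for lo,hi in((.152,.17),(.158,.167)):
    bar=(r<.03)&(P[...,2]>lo)&(P[...,2]<hi);p=P[bar]
    print('bar',len(p),p.mean(0),np.percentile(p[:,2],[10,50,90]));print(cv2.minAreaRect(p[:,:2].astype(np.float32)*1000))
    e,V=np.linalg.eigh(np.cov(p[:,:2].T));print(np.degrees(np.arctan2(V[1,1],V[0,1])),np.sqrt(e))
plan([.4636,.0177,.22],101)
```

```text
bar 589 [0.46148492 0.0171348  0.16143476] [0.15935802 0.16193421 0.16310558]
((463.029052734375, 17.848426818847656), (47.993125915527344, 14.176217079162598), 11.75113582611084)
-168.7111497373693 [0.0040941  0.01412057]
bar 552 [0.46209189 0.01747655 0.16186034] [0.16037548 0.16201111 0.16315685]
((463.0499572753906, 17.92743682861328), (47.875858306884766, 14.150083541870117), 11.504884719848633)
-168.591177759236 [0.00399363 0.01370713]
shift [-0.0228  0.0228  0.0991] turn 0.22447384374987203 curY 102.35
```

>>> servo_tool(
  increments=[
    {"x": -0.0115, "y": 0.0115, "z": 0.01, "turn": 0.1, "fingers": -0.3},
    {"x": -0.0227, "y": 0.0228, "z": 0.04, "turn": 0.16, "fingers": -0.3},
    {"x": -0.0227, "y": 0.0228, "z": 0.07, "turn": 0.16, "fingers": -0.3},
    {"x": -0.0227, "y": 0.0228, "z": 0.099, "turn": 0.16, "fingers": -0.3},
    {"x": -0.0227, "y": 0.0228, "z": 0.099, "turn": 0.16, "fingers": -0.3},
    {"x": -0.0227, "y": 0.0228, "z": 0.099, "turn": 0.16, "fingers": -0.3},
    {"x": -0.0227, "y": 0.0228, "z": 0.099, "turn": 0.16, "fingers": -0.3},
  ],
)

```text
time: 2.38
position: [0.4643, 0.0178, 0.2215]
orientation: [-0.099, 0.995, 0.001, 0.0]
force: [-0.4, -0.4, 0.6]
width: 0.351
```

Run:
```python
from h import *
c=cap('wrist','w3.png');st();plan([.4633,.0178,.15],101.4)
P=pts(c,True)
# fingertip depth: lowest points near tool
o=robot.observe();r=np.hypot(P[...,0]-.4633,P[...,1]-.0178)
m=(P[...,2]>.19)&(P[...,2]<.26)&(r<.06);print(m.sum(),np.nanpercentile(P[m][:,2],[0,1,5]) if m.any() else '')
i=np.flatnonzero(m.ravel())
for k in i[np.argsort(P[m][:,2])[:8]]: print(divmod(k,512),np.round(P.reshape(-1,3)[k],4))
```

```text
t 2.42 pos [0.4642 0.0178 0.2213] F [-0.  -0.7  0.3] T [0.05 0.03 0.  ] w 0.349 q [ 0.38  0.09 -0.12 -0.   -1.36 -1.75] z [ 5.0e-04  2.6e-03 -1.0e+00]
shift [ 0.0009 -0.      0.0713] turn -0.002841444558600396 curY 101.38
2683 [0.22125111 0.22404905 0.2277237 ]
(np.int64(232), np.int64(226)) [0.4602 0.0018 0.2213]
(np.int64(231), np.int64(282)) [0.4537 0.0309 0.2213]
(np.int64(234), np.int64(282)) [0.4554 0.0313 0.2214]
(np.int64(236), np.int64(282)) [0.4563 0.0315 0.2219]
(np.int64(239), np.int64(226)) [0.464  0.0025 0.222 ]
(np.int64(234), np.int64(226)) [0.461  0.002  0.2221]
(np.int64(231), np.int64(226)) [0.4592 0.0017 0.2222]
(np.int64(233), np.int64(226)) [0.4603 0.0019 0.2222]
```

View pics/w3.png

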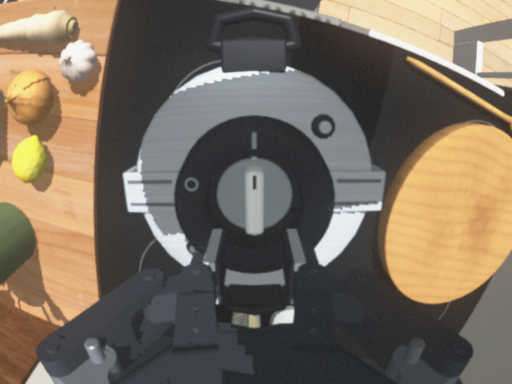

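The tips are at TCP height and straddle the bar symmetrically: bar at (254,200), tips at (226,232) and (282,232). Descending beside the bar.

>>> servo_tool(
  increments=[
    {"x": 0.0009, "y": 0, "z": 0.015, "turn": 0, "fingers": -0.3},
    {"x": 0.0009, "y": 0, "z": 0.03, "turn": 0, "fingers": -0.3},
    {"x": 0.0009, "y": 0, "z": 0.045, "turn": 0, "fingers": -0.3},
    {"x": 0.0009, "y": 0, "z": 0.058, "turn": 0, "fingers": -0.3},
    {"x": 0.0009, "y": 0, "z": 0.066, "turn": 0, "fingers": -0.3},
    {"x": 0.0009, "y": 0, "z": 0.072, "turn": 0, "fingers": -0.3},
    {"x": 0.0009, "y": 0, "z": 0.074, "turn": 0, "fingers": -0.3},
    {"x": 0.0009, "y": 0, "z": 0.074, "turn": 0, "fingers": -0.3},
  ],
)

```text
time: 3.42
position: [0.4635, 0.0179, 0.1475]
orientation: [-0.099, 0.995, 0.001, 0.001]
force: [0.5, 1.4, 0.3]
width: 0.344
```

Run:
```python
from h import *
st();plan([.4633,.0178,.146],101.4)
```

```text
t 3.42 pos [0.4635 0.0179 0.1475] F [0.5 1.4 0.3] T [-0.02  0.01 -0.04] w 0.344 q [ 0.38  0.13 -0.27 -0.   -1.17 -1.75] z [ 9.0e-04  2.6e-03 -1.0e+00]
shift [ 0.0002 -0.      0.0015] turn -0.002324033394302205 curY 101.39
```

>>> servo_tool(
  increments=[
    {"x": 0, "y": 0, "z": 0, "turn": 0, "fingers": -0.5},
    {"x": 0, "y": 0, "z": 0, "turn": 0, "fingers": -0.6},
    {"x": 0, "y": 0, "z": 0, "turn": 0, "fingers": -1},
    {"x": 0, "y": 0, "z": 0, "turn": 0, "fingers": -1},
    {"x": 0, "y": 0, "z": 0, "turn": 0, "fingers": -1},
  ],
  grip_force=30,
)

```text
time: 4.05
position: [0.4637, 0.0178, 0.1478]
orientation: [-0.099, 0.995, 0.001, 0.001]
force: [-0.7, -0.2, 3.0]
width: 0.15
```

Run:
```python
from h import *
st()
```

```text
t 4.05 pos [0.4637 0.0178 0.1478] F [-0.7 -0.2  3. ] T [-0.22  0.26  0.03] w 0.15 q [ 0.38  0.13 -0.27 -0.   -1.17 -1.75] z [ 0.0015  0.0025 -1.    ]
```

>>> servo_tool(
  increments=[
    {"x": 0, "y": 0, "z": 0.0005, "turn": 0, "fingers": -1},
    {"x": 0, "y": 0, "z": 0.001, "turn": 0, "fingers": -1},
    {"x": 0, "y": 0, "z": 0.0015, "turn": 0, "fingers": -1},
    {"x": 0, "y": 0, "z": 0.0015, "turn": 0, "fingers": -1},
  ],
)

```text
time: 4.55
position: [0.4637, 0.0177, 0.1465]
orientation: [-0.099, 0.995, 0.001, 0.001]
force: [-1.2, -0.7, 4.7]
width: 0.154
```

>>> servo_tool(
  increments=[
    {"x": 0, "y": 0, "z": 0.0005, "turn": 0, "fingers": -1},
    {"x": 0, "y": 0, "z": 0.001, "turn": 0, "fingers": -1},
    {"x": 0, "y": 0, "z": 0.0015, "turn": 0, "fingers": -1},
    {"x": 0, "y": 0, "z": 0.0015, "turn": 0, "fingers": -1},
  ],
)

```text
time: 5.05
position: [0.4637, 0.0177, 0.1452]
orientation: [-0.099, 0.995, 0.001, 0.001]
force: [-2.0, 0.5, 6.7]
width: 0.151
```

>>> servo_tool(
  increments=[
    {"x": 0, "y": 0, "z": 0.0005, "turn": 0, "fingers": -1},
    {"x": 0, "y": 0, "z": 0.001, "turn": 0, "fingers": -1},
    {"x": 0, "y": 0, "z": 0.001, "turn": 0, "fingers": -1},
  ],
)

```text
time: 5.42
position: [0.4637, 0.0177, 0.1446]
orientation: [-0.099, 0.995, 0.001, 0.001]
force: [-3.0, 0.2, 7.0]
width: 0.15
```

>>> servo_tool(
  increments=[
    {"x": 0.0002, "y": 0, "z": 0.0005, "turn": 0, "fingers": -1},
    {"x": 0.0003, "y": 0, "z": 0.001, "turn": 0, "fingers": -1},
    {"x": 0.0003, "y": 0, "z": 0.001, "turn": 0, "fingers": -1},
  ],
)

```text
time: 5.8
position: [0.4637, 0.0177, 0.1441]
orientation: [-0.1, 0.995, 0.001, 0.002]
force: [-2.0, 0.6, 7.0]
width: 0.155
```

Run:
```python
from h import *
st()
```

```text
t 5.8 pos [0.4637 0.0177 0.1441] F [-2.   0.6  7. ] T [0.02 0.82 0.03] w 0.155 q [ 0.38  0.13 -0.27 -0.   -1.16 -1.75] z [ 0.0029  0.0024 -1.    ]
```

>>> servo_tool(
  increments=[
    {"x": 0.0002, "y": 0, "z": 0.0005, "turn": 0, "fingers": -1},
    {"x": 0.0003, "y": 0, "z": 0.001, "turn": 0, "fingers": -1},
    {"x": 0.0003, "y": 0, "z": 0.0015, "turn": 0, "fingers": -1},
    {"x": 0.0003, "y": 0, "z": 0.0015, "turn": 0, "fingers": -1},
  ],
)

```text
time: 6.3
position: [0.4637, 0.0178, 0.1432]
orientation: [-0.1, 0.995, 0.001, 0.002]
force: [-2.8, 0.6, 8.0]
width: 0.157
```

>>> servo_tool(
  increments=[
    {"x": 0.0002, "y": 0, "z": 0.0005, "turn": 0, "fingers": -1},
    {"x": 0.0003, "y": 0, "z": 0.001, "turn": 0, "fingers": -1},
    {"x": 0.0003, "y": 0, "z": 0.0015, "turn": 0, "fingers": -1},
    {"x": 0.0003, "y": 0, "z": 0.0015, "turn": 0, "fingers": -1},
  ],
)

```text
time: 6.8
position: [0.4637, 0.0177, 0.1431]
orientation: [-0.1, 0.995, 0.001, 0.003]
force: [-4.8, 0.3, 13.6]
width: 0.158
```

Hard floor felt at TCP z ≈ 0.143, with 13.6 N. I'll ease to about 12.5 N and start the turn anticlockwise (negative), watching force and moment.

>>> servo_tool(
  increments=[
    {"x": 0.0005, "y": 0, "z": 0.0013, "turn": 0, "fingers": -1},
    {"x": 0.0005, "y": 0, "z": 0.0013, "turn": -0.3, "fingers": -1},
    {"x": 0.0005, "y": 0, "z": 0.0013, "turn": -0.6, "fingers": -1},
    {"x": 0.0005, "y": 0, "z": 0.0013, "turn": -1, "fingers": -1},
    {"x": 0.0005, "y": 0, "z": 0.0013, "turn": -1, "fingers": -1},
  ],
)

```text
time: 7.42
position: [0.4637, 0.0177, 0.1431]
orientation: [-0.152, 0.988, 0.001, 0.004]
force: [-4.1, 0.1, 12.4]
width: 0.153
```

Run:
```python
from h import *
st();plan([.4637,.0178,.1431],90)
```

```text
t 7.42 pos [0.4637 0.0177 0.1431] F [-4.1  0.1 12.4] T [ 0.18  1.52 -0.  ] w 0.153 q [ 0.38  0.13 -0.28  0.   -1.15 -1.64] z [ 0.0071  0.0027 -1.    ]
shift [-0.      0.0001  0.    ] turn 2.916842138540948 curY 107.5
```

Free turning confirmed: 6.1° turned with no yaw moment. Continuing.

>>> servo_tool(
  increments=[
    {"x": 0.0005, "y": 0, "z": 0.0013, "turn": -0.4, "fingers": -1},
    {"x": 0.0005, "y": 0, "z": 0.0013, "turn": -1, "fingers": -1},
    {"x": 0.0005, "y": 0, "z": 0.0013, "turn": -1.6, "fingers": -1},
    {"x": 0.0005, "y": 0, "z": 0.0013, "turn": -2.2, "fingers": -1},
    {"x": 0.0005, "y": 0, "z": 0.0013, "turn": -2.8, "fingers": -1},
    {"x": 0.0005, "y": 0, "z": 0.0013, "turn": -3.4, "fingers": -1},
    {"x": 0.0005, "y": 0, "z": 0.0013, "turn": -4, "fingers": -1},
    {"x": 0.0005, "y": 0, "z": 0.0013, "turn": -4.6, "fingers": -1},
    {"x": 0.0005, "y": 0, "z": 0.0013, "turn": -5.2, "fingers": -1},
    {"x": 0.0005, "y": 0, "z": 0.0013, "turn": -5.2, "fingers": -1},
  ],
)

```text
time: 8.68
position: [0.4638, 0.0174, 0.1431]
orientation: [-0.413, 0.911, -0.001, 0.005]
force: [-3.5, -0.1, 11.2]
width: 0.154
```

Run:
```python
from h import *
st();plan([.4637,.0178,.1431],170.2)
```

```text
t 8.68 pos [0.4638 0.0174 0.1431] F [-3.5 -0.1 11.2] T [-0.16  1.38  0.  ] w 0.154 q [ 0.38  0.13 -0.28  0.   -1.15 -1.1 ] z [ 0.009   0.0024 -1.    ]
shift [-0.0002  0.0004  0.    ] turn -5.239817572821153 curY 138.76
```

>>> servo_tool(
  increments=[
    {"x": 0.0003, "y": 0.0003, "z": 0.0014, "turn": -0.4, "fingers": -1},
    {"x": 0.0003, "y": 0.0003, "z": 0.0014, "turn": -1, "fingers": -1},
    {"x": 0.0003, "y": 0.0003, "z": 0.0014, "turn": -1.6, "fingers": -1},
    {"x": 0.0003, "y": 0.0003, "z": 0.0014, "turn": -2.2, "fingers": -1},
    {"x": 0.0003, "y": 0.0003, "z": 0.0014, "turn": -2.8, "fingers": -1},
    {"x": 0.0003, "y": 0.0003, "z": 0.0014, "turn": -3.4, "fingers": -1},
    {"x": 0.0003, "y": 0.0003, "z": 0.0014, "turn": -4, "fingers": -1},
    {"x": 0.0003, "y": 0.0003, "z": 0.0014, "turn": -4.6, "fingers": -1},
    {"x": 0.0003, "y": 0.0003, "z": 0.0014, "turn": -5.2, "fingers": -1},
    {"x": 0.0003, "y": 0.0003, "z": 0.0014, "turn": -5.2, "fingers": -1},
  ],
)

```text
time: 9.93
position: [0.4642, 0.0172, 0.1432]
orientation: [-0.643, 0.766, -0.003, 0.005]
force: [-2.1, -0.0, 11.4]
width: 0.153
```

Run:
```python
from h import *
st();plan([.4637,.0178,.1431],170.2)
```

```text
t 9.93 pos [0.4642 0.0172 0.1432] F [-2.1 -0.  11.4] T [-0.16  1.4   0.  ] w 0.153 q [ 0.38  0.13 -0.28  0.   -1.15 -0.55] z [ 0.0112  0.002  -0.9999]
shift [-0.0005  0.0006  0.0001] turn -0.029183931549567887 curY 170.02
```

>>> servo_tool(
  increments=[
    {"x": 0, "y": 0, "z": 0, "turn": 0, "fingers": -1},
    {"x": 0, "y": 0, "z": -0.001, "turn": 0, "fingers": -1},
    {"x": 0, "y": 0, "z": -0.002, "turn": 0, "fingers": -1},
    {"x": 0, "y": 0, "z": -0.002, "turn": 0, "fingers": -1},
  ],
)

```text
time: 10.42
position: [0.4641, 0.0172, 0.1455]
orientation: [-0.643, 0.766, -0.003, 0.005]
force: [-2.9, -0.8, 5.9]
width: 0.156
```

Run:
```python
from h import *
st()
```

```text
t 10.43 pos [0.4641 0.0172 0.1455] F [-2.9 -0.8  5.9] T [-0.04  0.92  0.04] w 0.156 q [ 0.38  0.13 -0.28  0.   -1.16 -0.55] z [ 0.0112  0.002  -0.9999]
```

>>> servo_tool(
  increments=[
    {"x": 0, "y": 0, "z": -0.001, "turn": 0, "fingers": -1},
    {"x": 0, "y": 0, "z": -0.002, "turn": 0, "fingers": -1},
    {"x": 0, "y": 0, "z": -0.002, "turn": 0, "fingers": -1},
  ],
)

```text
time: 10.8
position: [0.464, 0.0172, 0.1474]
orientation: [-0.643, 0.766, -0.003, 0.005]
force: [-0.5, -0.1, 4.3]
width: 0.152
```

Run:
```python
from h import *
st()
```

```text
t 10.8 pos [0.464  0.0172 0.1474] F [-0.5 -0.1  4.3] T [-0.12  0.62  0.03] w 0.152 q [ 0.38  0.12 -0.28  0.   -1.16 -0.55] z [ 0.0112  0.0021 -0.9999]
```

>>> servo_tool(
  increments=[
    {"x": 0, "y": 0, "z": -0.0005, "turn": 0, "fingers": -0.5},
    {"x": 0, "y": 0, "z": -0.0005, "turn": 0, "fingers": -0.3},
    {"x": 0, "y": 0, "z": -0.0005, "turn": 0, "fingers": -0.3},
    {"x": 0, "y": 0, "z": -0.0005, "turn": 0, "fingers": -0.3},
    {"x": 0, "y": 0, "z": -0.02, "turn": 0, "fingers": -0.3},
    {"x": 0, "y": 0, "z": -0.04, "turn": 0, "fingers": -0.3},
    {"x": 0, "y": 0, "z": -0.06, "turn": 0, "fingers": -0.3},
    {"x": 0, "y": 0, "z": -0.08, "turn": 0, "fingers": -0.3},
    {"x": 0, "y": 0, "z": -0.08, "turn": 0, "fingers": -0.3},
    {"x": 0, "y": 0, "z": -0.08, "turn": 0, "fingers": -0.3},
  ],
)

```text
time: 12.05
position: [0.4627, 0.0171, 0.2266]
orientation: [-0.643, 0.766, -0.002, 0.005]
force: [-0.7, 0.0, 0.0]
width: 0.349
```

Run:
```python
from h import *
c=cap('wrist','w4.png');st();P=pts(c,True);np.savez('w4.npz',P=P,im=c['image'])
r=np.hypot(P[...,0]-.4636,P[...,1]-.0177)
bar=(r<.03)&(P[...,2]>.153)&(P[...,2]<.17);p=P[bar]
print('bar',len(p),p.mean(0),np.percentile(p[:,2],[10,50,90]));print(cv2.minAreaRect(p[:,:2].astype(np.float32)*1000))
disc=(r<.027)&(P[...,2]<.152)&(P[...,2]>.12);print('disc z',disc.sum(),np.percentile(P[disc][:,2],[10,50,90]))
lip=(r<.06)&(r>.038)&(P[...,2]<.175)&(P[...,2]>.16);print('lip',np.median(P[lip][:,2]))
```

```text
t 12.1 pos [0.4626 0.0169 0.2264] F [ 0.5 -0.2  0.9] T [ 0.03  0.04 -0.04] w 0.347 q [ 0.38  0.08 -0.12  0.   -1.36 -0.55] z [ 0.0094  0.0018 -1.    ]
bar 1146 [0.46323078 0.01518174 0.16169888] [0.16025768 0.16196507 0.16300533]
((463.49114990234375, 17.211807250976562), (48.976806640625, 14.018413543701172), 80.49296569824219)
disc z 2283 [0.14155532 0.14243588 0.14327762]
lip 0.16621320827741165
```

View pics/w4.png

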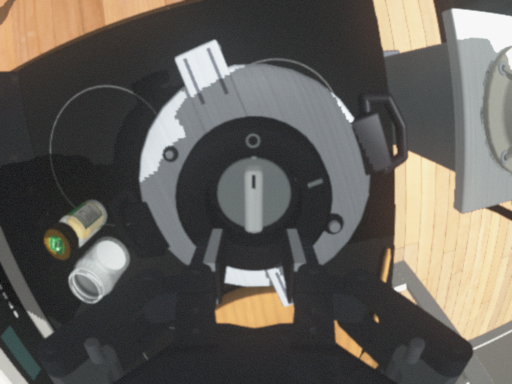

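The dial's pointer (253,185) is at the ring mark (253,141). Disc and bar are back at their original height, the bar has turned 69°, and the jaws are out. Going back down to grip for the lift.

Run:
```python
from h import *
plan([.4635,.0175,.1455],170.4)
```

```text
shift [-0.0004 -0.0001  0.0809] turn -0.06313143301117918 curY 170.02
```

>>> servo_tool(
  increments=[
    {"x": -0.0004, "y": 0, "z": 0.02, "turn": -0.06, "fingers": -0.3},
    {"x": -0.0004, "y": 0, "z": 0.04, "turn": -0.06, "fingers": -0.3},
    {"x": -0.0004, "y": 0, "z": 0.06, "turn": -0.06, "fingers": -0.3},
    {"x": -0.0004, "y": 0, "z": 0.072, "turn": -0.06, "fingers": -0.3},
    {"x": -0.0004, "y": 0, "z": 0.079, "turn": -0.06, "fingers": -0.3},
    {"x": -0.0004, "y": 0, "z": 0.081, "turn": -0.06, "fingers": -0.3},
    {"x": -0.0004, "y": 0, "z": 0.081, "turn": -0.06, "fingers": -0.5},
    {"x": -0.0004, "y": 0, "z": 0.081, "turn": -0.06, "fingers": -0.7},
    {"x": -0.0004, "y": 0, "z": 0.081, "turn": -0.06, "fingers": -1},
    {"x": -0.0004, "y": 0, "z": 0.081, "turn": -0.06, "fingers": -1},
  ],
  grip_force=60,
)

```text
time: 13.35
position: [0.4641, 0.0175, 0.1462]
orientation: [-0.645, 0.764, -0.003, 0.005]
force: [0.7, 0.0, 3.9]
width: 0.143
```

Run:
```python
from h import *
st()
```

```text
t 13.35 pos [0.4641 0.0175 0.1462] F [0.7 0.  3.9] T [-0.04 -0.11 -0.03] w 0.143 q [ 0.38  0.12 -0.28  0.   -1.16 -0.55] z [ 0.0112  0.002  -0.9999]
```

Gripped. Now lifting slowly and checking the load.

>>> servo_tool(
  increments=[
    {"x": 0, "y": 0, "z": -0.001, "turn": 0, "fingers": -1},
    {"x": 0, "y": 0, "z": -0.0025, "turn": 0, "fingers": -1},
    {"x": 0, "y": 0, "z": -0.004, "turn": 0, "fingers": -1},
    {"x": 0, "y": 0, "z": -0.006, "turn": 0, "fingers": -1},
    {"x": 0, "y": 0, "z": -0.008, "turn": 0, "fingers": -1},
    {"x": 0, "y": 0, "z": -0.008, "turn": 0, "fingers": -1},
  ],
)

```text
time: 14.1
position: [0.4641, 0.0176, 0.1543]
orientation: [-0.645, 0.764, -0.003, 0.005]
force: [1.0, 0.2, -5.2]
width: 0.146
```

Run:
```python
from h import *
st()
```

```text
t 14.1 pos [0.4641 0.0176 0.1543] F [ 1.   0.2 -5.2] T [-0.02  0.1   0.01] w 0.146 q [ 0.38  0.12 -0.26  0.   -1.18 -0.55] z [ 0.0115  0.0021 -0.9999]
```

Carrying about 5.2 N (0.53 kg), so the lid is free. Raising it clear.

>>> servo_tool(
  increments=[
    {"x": 0, "y": 0, "z": -0.005, "turn": 0, "fingers": -1},
    {"x": 0, "y": 0, "z": -0.015, "turn": 0, "fingers": -1},
    {"x": 0, "y": 0, "z": -0.027, "turn": 0, "fingers": -1},
    {"x": 0, "y": 0, "z": -0.039, "turn": 0, "fingers": -1},
    {"x": 0, "y": 0, "z": -0.05, "turn": 0, "fingers": -1},
    {"x": 0, "y": 0, "z": -0.056, "turn": 0, "fingers": -1},
    {"x": 0, "y": 0, "z": -0.058, "turn": 0, "fingers": -1},
    {"x": 0, "y": 0, "z": -0.058, "turn": 0, "fingers": -1},
  ],
)

```text
time: 15.1
position: [0.4633, 0.0175, 0.2121]
orientation: [-0.645, 0.764, -0.003, 0.005]
force: [0.8, 0.2, -6.1]
width: 0.145
```

Run:
```python
from h import *
st();plan([.4845,.3545,.212],170.4)
c=cap('wrist');P=pts(c,True);o=robot.observe()['position']
r=np.hypot(P[...,0]-o[0],P[...,1]-o[1]);m=(r>.066)&(r<.098)&(P[...,2]>.17)&(P[...,2]<.2);p=P[m]
A=np.c_[p[:,:2]-o[:2],np.ones(len(p))];f=np.linalg.lstsq(A,p[:,2],rcond=None)[0];print('lid plane',f,len(p))
```

```text
t 15.1 pos [0.4633 0.0175 0.2121] F [ 0.8  0.2 -6.1] T [ 0.    0.03 -0.01] w 0.145 q [ 0.38  0.08 -0.15  0.   -1.32 -0.55] z [ 0.011   0.0021 -0.9999]
shift [-0.3359  0.0353  0.001 ] turn -0.0018161962001575678 curY 170.39
lid plane [ 0.00957378 -0.00362186  0.1944362 ] 21835
```

>>> servo_tool(
  increments=[
    {"x": -0.008, "y": 0.001, "z": 0, "turn": 0, "fingers": -1},
    {"x": -0.024, "y": 0.0025, "z": 0, "turn": 0, "fingers": -1},
    {"x": -0.05, "y": 0.005, "z": 0, "turn": 0, "fingers": -1},
    {"x": -0.08, "y": 0.008, "z": 0, "turn": 0, "fingers": -1},
    {"x": -0.115, "y": 0.012, "z": 0, "turn": 0, "fingers": -1},
    {"x": -0.15, "y": 0.016, "z": 0, "turn": 0, "fingers": -1},
    {"x": -0.185, "y": 0.0195, "z": 0, "turn": 0, "fingers": -1},
    {"x": -0.215, "y": 0.0225, "z": 0, "turn": 0, "fingers": -1},
    {"x": -0.235, "y": 0.025, "z": 0, "turn": 0, "fingers": -1},
    {"x": -0.245, "y": 0.026, "z": 0, "turn": 0, "fingers": -1},
  ],
)

```text
time: 16.4
position: [0.4781, 0.2646, 0.2122]
orientation: [-0.646, 0.763, -0.003, 0.004]
force: [-0.5, -0.9, -5.7]
width: 0.145
```

Run:
```python
from h import *
st();plan([.484,.3545,.14],170.4)
```

```text
t 16.4 pos [0.4781 0.2646 0.2122] F [-0.5 -0.9 -5.7] T [-0.11  0.03  0.  ] w 0.145 q [ 0.8   0.25  0.05  0.01 -1.36 -0.96] z [ 0.0102  0.0015 -0.9999]
shift [-0.0894  0.0098  0.0724] turn 0.009443378394607294 curY 170.46
```

>>> servo_tool(
  increments=[
    {"x": -0.01, "y": 0.001, "z": 0, "turn": 0, "fingers": -1},
    {"x": -0.028, "y": 0.003, "z": 0, "turn": 0, "fingers": -1},
    {"x": -0.05, "y": 0.0055, "z": 0.005, "turn": 0, "fingers": -1},
    {"x": -0.07, "y": 0.0077, "z": 0.015, "turn": 0, "fingers": -1},
    {"x": -0.083, "y": 0.009, "z": 0.028, "turn": 0, "fingers": -1},
    {"x": -0.0894, "y": 0.0098, "z": 0.042, "turn": 0, "fingers": -1},
    {"x": -0.0894, "y": 0.0098, "z": 0.057, "turn": 0, "fingers": -1},
    {"x": -0.0894, "y": 0.0098, "z": 0.068, "turn": 0, "fingers": -1},
    {"x": -0.0894, "y": 0.0098, "z": 0.0724, "turn": 0, "fingers": -1},
    {"x": -0.0894, "y": 0.0098, "z": 0.0724, "turn": 0, "fingers": -1},
  ],
)

```text
time: 17.65
position: [0.4842, 0.3542, 0.1401]
orientation: [-0.646, 0.764, -0.003, 0.004]
force: [-0.4, 0.4, -4.9]
width: 0.145
```

Run:
```python
from h import *
st()
t=cap('top','top2.png');T=pts(t);np.savez('top2.npz',P=T,im=t['image']);c=cap('wrist','w5.png');P=pts(c,True)
o=robot.observe()['position']
for n,Q in(('wrist',P),('top',T)):
    r=np.hypot(Q[...,0]-.484,Q[...,1]-.3545);m=(r<.16)&(abs(Q[...,2]-.0305)<.006);print(n,'board',m.sum(),cv2.minEnclosingCircle(Q[m][:,:2].astype(np.float32)) if m.any() else '')
    if m.sum()>50:
        mm=m&(r>.125);ang=np.degrees(np.arctan2(Q[mm][:,1]-.3545,Q[mm][:,0]-.484));print(np.histogram(ang,12,(-180,180))[0])
r=np.hypot(P[...,0]-o[0],P[...,1]-o[1]);m=(r>.066)&(r<.098)&(abs(P[...,2]-.122)<.012);p=P[m]
A=np.c_[p[:,:2]-o[:2],np.ones(len(p))];print('lid plane',np.linalg.lstsq(A,p[:,2],rcond=None)[0],len(p))
plan([.484,.3545,.082],170.4)
```

```text
t 17.65 pos [0.4842 0.3542 0.1401] F [-0.4  0.4 -4.9] T [ 0.04  0.02 -0.03] w 0.145 q [ 0.9   0.39  0.06  0.01 -1.23 -1.07] z [ 0.0103  0.0015 -0.9999]
wrist board 7355 ((0.48323750495910645, 0.3122733235359192), 0.14337721467018127)
[ 632 1994 2243  524 1111  103    0    0    0    0    0    0]
top board 2131 ((0.48346662521362305, 0.35394200682640076), 0.15028339624404907)
[157 157 143 127 133 125  22   0  32 101 109 147]
lid plane [ 0.01335933 -0.0230819   0.12289815] 25615
shift [0.0004 0.001  0.0588] turn 0.00791889880749371 curY 170.45
```

View pics/w5.png

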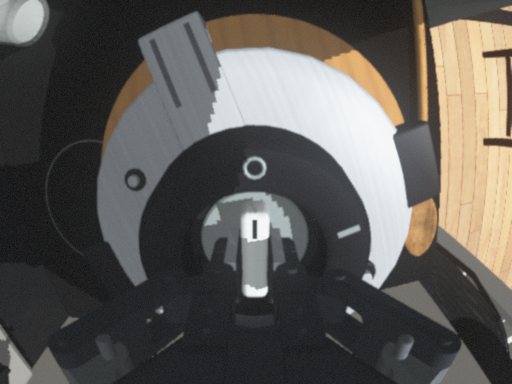

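Lid held over the board, pointer still at the ring mark (254,168). Board centre is (0.4835, 0.354), which agrees with the earlier fixes. Lowering.

>>> servo_tool(
  increments=[
    {"x": 0, "y": 0.0006, "z": 0.006, "turn": 0, "fingers": -1},
    {"x": 0, "y": 0.0006, "z": 0.018, "turn": 0, "fingers": -1},
    {"x": 0, "y": 0.0006, "z": 0.032, "turn": 0, "fingers": -1},
    {"x": 0, "y": 0.0006, "z": 0.044, "turn": 0, "fingers": -1},
    {"x": 0, "y": 0.0006, "z": 0.053, "turn": 0, "fingers": -1},
    {"x": 0, "y": 0.0006, "z": 0.058, "turn": 0, "fingers": -1},
    {"x": 0, "y": 0.0006, "z": 0.06, "turn": 0, "fingers": -1},
    {"x": 0, "y": 0.0006, "z": 0.06, "turn": 0, "fingers": -1},
  ],
)

```text
time: 18.75
position: [0.4847, 0.355, 0.081]
orientation: [-0.646, 0.763, -0.003, 0.005]
force: [0.7, 0.5, -5.1]
width: 0.147
```

>>> servo_tool(
  increments=[
    {"x": 0, "y": 0, "z": 0.001, "turn": 0, "fingers": -1},
    {"x": 0, "y": 0, "z": 0.002, "turn": 0, "fingers": -1},
    {"x": 0, "y": 0, "z": 0.003, "turn": 0, "fingers": -1},
    {"x": 0, "y": 0, "z": 0.004, "turn": 0, "fingers": -1},
    {"x": 0, "y": 0, "z": 0.0045, "turn": 0, "fingers": -1},
    {"x": 0, "y": 0, "z": 0.0045, "turn": 0, "fingers": -1},
  ],
)

```text
time: 19.5
position: [0.4847, 0.3549, 0.0765]
orientation: [-0.646, 0.764, -0.003, 0.005]
force: [0.6, 0.4, -5.0]
width: 0.147
```

>>> servo_tool(
  increments=[
    {"x": 0.0005, "y": 0, "z": 0.0007, "turn": 0, "fingers": -1},
    {"x": 0.0008, "y": 0, "z": 0.0014, "turn": 0, "fingers": -1},
    {"x": 0.0008, "y": 0, "z": 0.0021, "turn": 0, "fingers": -1},
    {"x": 0.0008, "y": 0, "z": 0.0028, "turn": 0, "fingers": -1},
    {"x": 0.0008, "y": 0, "z": 0.0035, "turn": 0, "fingers": -1},
    {"x": 0.0008, "y": 0, "z": 0.0035, "turn": 0, "fingers": -1},
  ],
)

```text
time: 20.25
position: [0.4846, 0.3541, 0.0729]
orientation: [-0.646, 0.764, -0.003, 0.005]
force: [0.8, 0.5, -6.3]
width: 0.144
```

>>> servo_tool(
  increments=[
    {"x": 0, "y": 0, "z": 0.0005, "turn": 0, "fingers": -1},
    {"x": 0, "y": 0, "z": 0.001, "turn": 0, "fingers": -1},
    {"x": 0, "y": 0, "z": 0.0015, "turn": 0, "fingers": -1},
    {"x": 0, "y": 0, "z": 0.0015, "turn": 0, "fingers": -1},
  ],
)

```text
time: 20.75
position: [0.4846, 0.3541, 0.0713]
orientation: [-0.646, 0.764, -0.003, 0.005]
force: [0.4, -0.2, -4.4]
width: 0.146
```

>>> servo_tool(
  increments=[
    {"x": 0, "y": 0, "z": 0.0004, "turn": 0, "fingers": -1},
    {"x": 0, "y": 0, "z": 0.0008, "turn": 0, "fingers": -1},
    {"x": 0, "y": 0, "z": 0.0012, "turn": 0, "fingers": -1},
    {"x": 0, "y": 0, "z": 0.0012, "turn": 0, "fingers": -1},
  ],
)

```text
time: 21.25
position: [0.4847, 0.3542, 0.0703]
orientation: [-0.646, 0.763, -0.003, 0.005]
force: [0.0, -0.1, -4.6]
width: 0.146
```

>>> servo_tool(
  increments=[
    {"x": 0, "y": 0, "z": 0.0004, "turn": 0, "fingers": -1},
    {"x": 0, "y": 0, "z": 0.0008, "turn": 0, "fingers": -1},
    {"x": 0, "y": 0, "z": 0.0012, "turn": 0, "fingers": -1},
    {"x": 0, "y": 0, "z": 0.0012, "turn": 0, "fingers": -1},
  ],
)

```text
time: 21.75
position: [0.4849, 0.3543, 0.0698]
orientation: [-0.646, 0.763, -0.003, 0.006]
force: [-1.6, -2.1, 3.2]
width: 0.143
```

Run:
```python
from h import *
st()
```

```text
t 21.75 pos [0.4849 0.3543 0.0698] F [-1.6 -2.1  3.2] T [-0.49  1.05 -0.01] w 0.143 q [ 0.9   0.44 -0.05  0.01 -1.07 -1.07] z [ 0.0124  0.003  -0.9999]
```

The lid has touched down at TCP z 0.070, as expected. Releasing and rising.

>>> servo_tool(
  increments=[
    {"x": 0, "y": 0, "z": 0, "turn": 0, "fingers": -1},
    {"x": 0, "y": 0, "z": 0, "turn": 0, "fingers": -0.6},
    {"x": 0, "y": 0, "z": 0, "turn": 0, "fingers": -0.3},
    {"x": 0, "y": 0, "z": 0, "turn": 0, "fingers": -0.3},
    {"x": 0, "y": 0, "z": -0.005, "turn": 0, "fingers": -0.3},
    {"x": 0, "y": 0, "z": -0.02, "turn": 0, "fingers": -0.3},
    {"x": 0, "y": 0, "z": -0.04, "turn": 0, "fingers": -0.3},
    {"x": 0, "y": 0, "z": -0.07, "turn": 0, "fingers": -0.3},
    {"x": 0, "y": 0, "z": -0.1, "turn": 0, "fingers": -0.3},
    {"x": 0, "y": 0, "z": -0.13, "turn": 0, "fingers": -0.3},
  ],
)

```text
time: 23.0
position: [0.4834, 0.3539, 0.2022]
orientation: [-0.646, 0.763, -0.003, 0.006]
force: [0.2, -0.6, 0.6]
width: 0.344
```

>>> servo_tool(
  increments=[
    {"x": 0.005, "y": 0, "z": -0.03, "turn": 0, "fingers": -0.3},
    {"x": 0.005, "y": 0.0, "z": -0.06, "turn": 0, "fingers": -0.3},
    {"x": 0.005, "y": 0.0, "z": -0.08, "turn": 0, "fingers": -0.3},
    {"x": 0.005, "y": 0.0, "z": -0.08, "turn": 0, "fingers": -0.3},
  ],
)

```text
time: 23.5
position: [0.4821, 0.349, 0.2852]
orientation: [-0.646, 0.763, -0.003, 0.009]
force: [-0.7, -0.3, 0.2]
width: 0.351
```

Run:
```python
from h import *
c=cap('wrist','w6.png');st();P=pts(c,True)
cc=np.array([.4843,.354])
r=np.hypot(P[...,0]-cc[0],P[...,1]-cc[1])
mk=((r<.07)&(r>.03)&(P[...,2]>.084)&(P[...,2]<.1)).astype(np.uint8)
p=P[mk>0];print('collar',cv2.minEnclosingCircle(p[:,:2].astype(np.float32)))
A=np.c_[p[:,:2]-cc,np.ones(len(p))];print('lip plane',np.linalg.lstsq(A,p[:,2],rcond=None)[0])
b=(r<.029)&(P[...,2]>.075)&(P[...,2]<.095);print('bar z',np.median(P[b][:,2]),cv2.minAreaRect(P[b][:,:2].astype(np.float32)*1000))
d=(r<.027)&(P[...,2]<.073)&(P[...,2]>.05);print('disc z',np.median(P[d][:,2]))
m=(r<.16)&(abs(P[...,2]-.0305)<.005);print('board',cv2.minEnclosingCircle(P[m][:,:2].astype(np.float32)))
t=cap('top','top3.png');T=pts(t);T1=np.load('top1.npz')['P']
```

```text
t 23.55 pos [0.4816 0.3488 0.2834] F [ 0.5 -0.1 -1.3] T [0.01 0.04 0.04] w 0.353 q [ 0.89  0.33  0.34  0.01 -1.56 -1.06] z [ 0.015   0.0059 -0.9999]
collar ((0.4846024513244629, 0.35375359654426575), 0.05992677062749863)
lip plane [0.00025064 0.00049681 0.08935517]
bar z 0.0856462813865006 ((484.5045166015625, 354.5611572265625), (50.50852584838867, 13.30056381225586), 80.81629943847656)
disc z 0.06609621828091763
board ((0.4844886064529419, 0.35504958033561707), 0.15078675746917725)
```

View pics/top3.png

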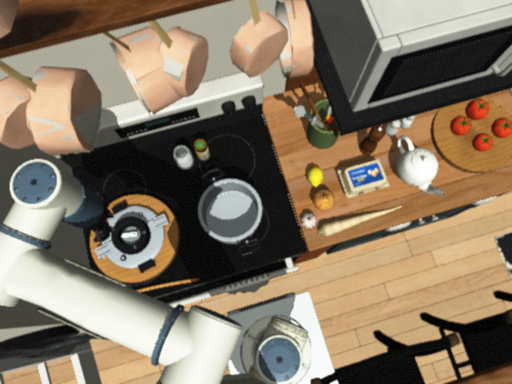

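View pics/w6.png

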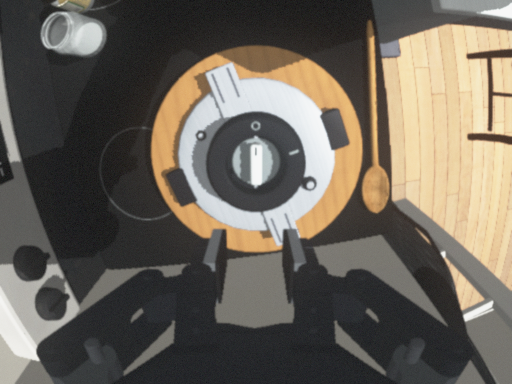

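The lid lies level and centred on the board, with the dial up at the ring mark. The pot is open and the bystanders are where they stood. Handing in.

```bash
python3 -c "
from bench import robot
print(robot.close_job())"
```

```text
the job is handed in; nothing more can be done
None
```

The pressure cooker is open, its lid lies on the middle of the board, and the job is handed in at about 24 s of the 64 s allowed. `close_job` gave no verdict, so what follows rests on my own measurements.

- **Dial:** I gripped the bar and pressed down to the hard floor. That peaked at 13.6 N, and I held about 11–12.5 N while turning 69° anticlockwise with no yaw moment. I then let it spring up. The camera showed the pointer at the ring mark and the disc back at its original height.
- **Lid:** It came off straight up, about 0.53 kg. It touched down on the board with about 3 N of push, and I released it and backed off.
- **Last checks:**
  - The collar centre is within about 1.5 mm of the board centre, and the lip's slope is under 0.001, so the lid is level.
  - The dial is up and still at open.
  - In the last pictures the other objects look unmoved (judged by eye only), and the robot is touching nothing.

- **Off the plan:** My first move call was refused because its rows lacked the `fingers` value; nothing moved.
- **Tilt and depth:** The tool picked up a tilt of roughly 0.6–0.9° while pressing, which did not affect how the lid lies. The lip read 1.6 mm below its nominal height, within the cameras' calibration accuracy.

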